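# Clamp the bottle nest in the filling jig

## Task

Set up the bottle-filling jig: push the white nest plate along its rails until it is fully home against the end stop, then, with the cam lever still up, wind the wing nut clockwise until the rubber foot just touches the plate (its wings then lie in line with the strap), and finally flip the cam lever fully down flat so the plate is locked with the proper grip. Leave the jar, the funnel and the loose cap where they stand.

Things in the scene. Friction and masses are not known exactly. Their poses are not given: they have to be found in the camera images.
- jig: Aluminium base plate of the jig, fixed to the bench, 12 mm thick. Origin: on the bench surface under the clamp's vertical stud. Its x axis runs along the clamp strap from the stud towards the nest plate, z up; the base reaches from x = -125 to +200 mm, y = +-56 mm. Two rails (14 mm tall on the base, x = 20 to 200 mm) guide the nest plate, inner faces at y = +-42 mm.
- strap_mid (a point): On the stud axis, middle of the top of the clamp strap (z = 54 mm): dark steel bar along the jig's x axis, 32 wide, 14 thick, from x = -75 to +81 mm, that rocks on the stud. The wing nut lowers it, the cam lever lifts its rear (-x) end so that its front end bears down.
- nest: White plastic nest plate, loose, 0.35 to 0.6 kg: 140 x 80 x 14 mm, with a round bottle cup (66 mm across, 20 mm tall) and an upright lug at its outer end. Origin: centre of its underside; x axis parallel to the jig's, towards the lug. Starts 15 to 33 mm short of the stop, inner end already under the foot. Home: origin at x = 94, y = 0, z = 12 mm in the jig's frame. Slides with 2 to 4 N.
- nest_lug (a point): middle of the outer face of the nest's upright lug (8 thick, 60 wide, top 46 mm above the nest's underside); this point is at nest x = +70 mm, 36 mm above its underside. Push here towards the jig's -x until the stop resists.
- nest_end (a point): middle of the top edge of the nest's inner end, which meets the end stop when home.
- stop_face (a point): middle of the top edge of the end stop's face: jig x = 24 mm, z = 26 mm. The stop is a steel bar, 84 mm wide, across the base.
- foot: Round rubber foot, 18 mm across, under the front end of the strap at x = 70 mm of the jig, on a sprung spindle. Origin: centre of its sole. It presses on the top of the nest plate, about 43 N when properly locked, about 17 N more or less per rad of the nut.
- nut (a joint): Angle of the wing nut, rad. 0 = right setting: wings in line with the strap (jig's x axis), foot just touching the home nest plate, lever up. Negative = slack; grows clockwise seen from above (tightening; foot goes down 1.5 mm per rad). Starts between -2.4 and -0.95, so the first time the wings come in line is right. Friction 0.1 N m, stays where left. Range -2.7 to 1.3.
- nut_top (a point): centre of the top of the steel wing nut, on the stud axis, z = 87.5 mm. Its wings are a bar 58 long, 10 thick, 18 mm tall (z = 69.5 to 87.5 mm) over a hub; grip it across its thickness at its middle, from above. Below it a washer 28 mm across has its top at z = 58 mm.
- lever (a joint): Angle of the cam lever, rad: 0 = up (open; leaning 1.2 rad above level, away from the stud), 1.2 = fully down flat, pointing along the jig's -x (locked). Starts between 0 and 0.05. Friction 0.25 N m, stays where left; the cam (3.3 mm of rise per rad) adds up to 0.15 N m. Pushed down near its tip with 3 to 6 N.
- lever_tip (a point): free end of the cam lever, on its centre line, 100 mm from its pivot. The lever is a bar, its outer 58 mm a black grip 20 mm wide and 10 mm thick.
- lever_pivot (a point): pivot of the cam lever: x = -70 mm, z = 26 mm in the jig's frame; its axis is the jig's y axis.
- jar: clear jar with red cap, 64 mm across, 105 mm tall, standing near the nest end of the jig, origin under its centre; leave alone
- funnel: small red funnel standing mouth down, 116 mm across, 112 mm tall, near the lever end of the jig; leave alone
- cap: loose red jar cap, 64 mm across, 18 mm tall, lying beside the jig; leave alone
Things that resemble listed ones, but are neither listed nor needed, are in the scene too. There is more than one size of the nest; the one meant has the size given above.

How it is judged:
By the outcome, as a careful person would: the job done as asked, in the order asked, and still so for the second after the job is handed in, with the robot touching nothing.
It also fails if it takes over 69 s, if anything falls off the work surface, if the arm or the gripper's body presses on something with over 40 N, if the wrist force passes 120 N, or if a joint passes its speed limit or range.

## Robot

A 6-joint arm with a two-finger parallel gripper is mounted at the origin on the work surface. World frame = base frame: x ahead of the robot, y to its left, z up, the work surface at z = 0. Lengths are in mm, angles in rad, forces in N, time in s.
With the tool pointing down it reaches from about 375 to 900 mm from the base axis. Payload 3.1 kg.
Tool frame: the origin (TCP) lies at the very end of the fingers, on their centre line; the grasp point (between the pads) lies ctrl.grip_depth behind it (ctrl.grip_depth is the distance from the TCP to the grasp point, in mm); z points along the fingers, y is the line along which they close (so a half turn about z gives the same grasp; the last joint's range is limited). The gripper opens to 87 mm and grips with 3 to 60 N. Pads are 19 mm wide; open, the fingers measure 117 mm over their backs; the gripper's body (75 mm by 190 mm) begins 51 mm behind the grasp point.
Start: joints at [0.972, 0.527, 1.433, -0, 1.181, -0.178], TCP at [255.265, 570.47, 222.548] pointing down, gripper open.
Joint ranges: [-3.08, 3.08], [-0.75, 2.2], [0.22, 2.44], [-1.43, 4.57], [0, 2.65], [-2.85, 2.85]. Speed limits (rad/s): [2.79, 2.79, 3.14, 3.14, 3.14, 3.14].

## Interface

Orientations are given as a unit quaternion [w, x, y, z].
In Python, from bench import ctrl gives the robot as it stands. Calls block until the motion is done:
- ctrl.goto(position, orientation): joint-space move of the TCP to a pose.
- ctrl.movel(position, rotation=None, v=150): straight line of the TCP; rotation=None keeps the orientation; v is the mean speed in mm/s.
- ctrl.move_joints(angles): joint-space move.
- ctrl.gripper_to(opening, newtons=None): opening from 0.0 (shut) to 1.0 (fully open); newtons is the grip in N (None keeps the last); returns when the fingers have stopped.
- ctrl.pause(seconds).
- ctrl.ik(position, orientation): joint angles nearest the present ones, or None.
- ctrl.get_image(name): name is "scene" or "side" or "wrist"; returns a dict with "image" (480x640x3 uint8, blue, green, red), "range_z" (480x640 float32, mm along the optical axis (not along the pixel's ray), 0 where there is no reading), "fx", "fy", "cx", "cy" (pixels), "world_from_camera" (4x4, takes a point from camera to world coordinates). Camera axes: x right, y up, looking along -z (the intrinsics and any distortion apply to the point x, -y, -z); pixel columns grow to the right and rows downward; lengths in mm; the calibration is good to about 2 mm. A picture is of the moment at which its call begins.
A pose or a line that the arm cannot do raises ctrl.PlanningError and nothing moves.
- ctrl.sign_off(): hands the job in; it is judged then, once.
Trained networks look in the newest picture that a camera, given by its name, has taken for a name from the list of things; names that differ only in an ending like _2 or _b are one class to them, and where a whole thing is asked for, a point or a joint stands for the part that bears it (a point fixed in the world has none). Each returns a list of dicts, best first, with "confidence" (0 to 1); they miss things now and then, are a little off and sometimes report something else, mostly with a low value. They report only what shows in the picture. A call takes as long as a camera call. They do not tell look-alikes from the thing itself.
- ctrl.recognise(camera, query): "location" ([x, y, z] in mm, in world coordinates, good to about 4 mm: the middle of the surface that is visible of it).
- ctrl.silhouettes(camera, query): "pixels" (480x640 bool, what is visible of it).
Readings, each from a call of its own:
- ctrl.current_t(): time.
- ctrl.current_joint_pos(): joint angles.
- ctrl.current_qd(): joint speeds.
- ctrl.current_joint_efforts(): joint torques, N m.
- ctrl.current_ee_pos(): TCP position.
- ctrl.current_eef_rot(): TCP orientation.
- ctrl.current_force(): force on the tool from outside, world axes, zero at the start.
- ctrl.current_wrist_torque(): the same for the moment, N m.
- ctrl.current_gripper_width(): opening from 0.0 (shut) to 1.0 (fully open).
- ctrl.current_finger_force(): force on a finger pad.
Only numpy, scipy, OpenCV 4.12 (cv2) and the standard library are available. Lean on these libraries where they do the work, as an engineer would, in place of code of your own. Each camera call takes 0.05 s, during which the arm holds its last target. There are 200 camera calls.

## Working session

There is one attempt and no reset: what is moved stays moved. The work goes in short steps, each a Python script; the robot and the scene stay as the last script left them, time stands still between calls to the robot, and variables do not carry over. Pictures are saved under pics/ and viewed, at most 10 in all, crops included, and the job is handed in when it is done.

```bash
mkdir -p pics
cat > h.py <<'E'
from bench import ctrl
import numpy as np, cv2
def px2w(im,u,v):
    z=im["range_z"][int(v),int(u)]
    p=np.array([(u-im["cx"])/im["fx"]*z,-(v-im["cy"])/im["fy"]*z,-z,1])
    return (im["world_from_camera"]@p)[:3]
def cloud(im):
    v,u=np.mgrid[:480,:640]; z=im["range_z"]
    p=np.stack([(u-im["cx"])/im["fx"]*z,-(v-im["cy"])/im["fy"]*z,-z,np.ones_like(z)],-1)
    return (p@im["world_from_camera"].T)[...,:3]
def w2px(im,P):
    c=np.linalg.inv(im["world_from_camera"])@np.append(P,1)
    return im["cx"]+im["fx"]*c[0]/-c[2], im["cy"]-im["fy"]*c[1]/-c[2]
E
python3 - <<'E'
from h import *
print(ctrl.grip_depth)
for c in ["scene","side"]:
    im=ctrl.get_image(c); cv2.imwrite(f"pics/{c}1.png",im["image"])
    print(c,im["world_from_camera"].round(2).tolist(),im["fx"],[k for k in im])
    for q in ["jig","nest","nest_lug","nut_top","lever_tip","strap_mid","stop_face","lever_pivot","jar","funnel","cap"]:
        for r in ctrl.recognise(c,q)[:3]:
            print(q,np.round(r["location"],0),round(r["confidence"],2),np.round(w2px(im,r["location"])))
print(ctrl.current_t())
E
```

```text
18.700000000000003
scene [[0.8, -0.46, 0.38, 877.19], [0.6, 0.63, -0.49, -450.28], [-0.02, 0.62, 0.78, 810.62], [0.0, 0.0, 0.0, 1.0]] 494.6640551540192 ['image', 'range_z', 'fx', 'fy', 'cx', 'cy', 'world_from_camera']
jig [550. -32.  24.] 0.71 [324. 272.]
nest [ 516. -157.   28.] 0.79 [268. 309.]
nest [270. 241.  17.] 0.78 [299. 141.]
nest [ 302. -205.   18.] 0.62 [169. 272.]
nest_lug [ 307. -200.   18.] 0.89 [173. 271.]
nest_lug [ 517. -152.   25.] 0.73 [270. 308.]
nest_lug [271. 244.  21.] 0.62 [300. 140.]
nut_top [534. -24.  80.] 0.57 [319. 248.]
lever_tip [548.  74.  87.] 0.53 [356. 217.]
strap_mid [552.  70.  86.] 0.72 [356. 219.]
strap_mid [536. -45.  53.] 0.61 [314. 265.]
strap_mid [550. -32.  26.] 0.58 [324. 272.]
stop_face [545. -28.  16.] 0.57 [324. 272.]
lever_pivot [549. -29.  22.] 0.9 [325. 272.]
jar [ 686. -254.  104.] 0.63 [308. 390.]
jar [537. -44.  54.] 0.34 [315. 265.]
funnel [715.  81.  44.] 0.61 [432. 269.]
funnel [ 516. -155.   26.] 0.18 [269. 309.]
cap [ 686. -256.  103.] 0.74 [307. 391.]
cap [651. -90.  17.] 0.65 [351. 324.]
side [[0.88, 0.37, -0.29, 153.13], [
[... 228 characters left out ...]
.22 [430. 302.]
nest [ 507. -156.   27.] 0.93 [337. 311.]
nest [264. 245.  16.] 0.92 [162. 228.]
nest [524. -48.  57.] 0.73 [320. 263.]
nest_lug [259. 237.  17.] 0.87 [161. 231.]
nest_lug [ 291. -207.   21.] 0.7 [253. 379.]
nest_lug [ 504. -157.   26.] 0.61 [337. 313.]
nut_top [527. -27.  78.] 0.76 [316. 250.]
lever_tip [544.  72.  88.] 0.6 [302. 213.]
strap_mid [524. -48.  54.] 0.96 [320. 264.]
strap_mid [ 508. -158.   23.] 0.67 [338. 313.]
strap_mid [545.  70.  91.] 0.52 [302. 212.]
lever_pivot [520. -35.  24.] 0.78 [316. 269.]
jar [ 660. -257.   81.] 0.96 [431. 304.]
funnel [696.  84.  42.] 0.72 [357. 200.]
cap [648. -87.  18.] 0.81 [378. 265.]
cap [ 660. -255.   82.] 0.55 [431. 302.]
1.2
```

View pics/scene1.png

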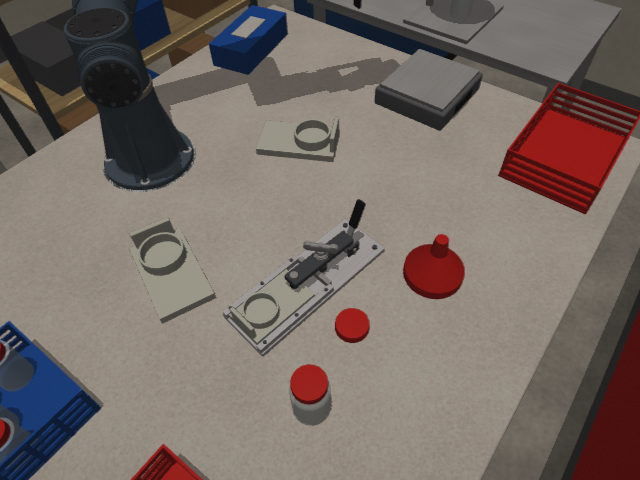

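View pics/side1.png

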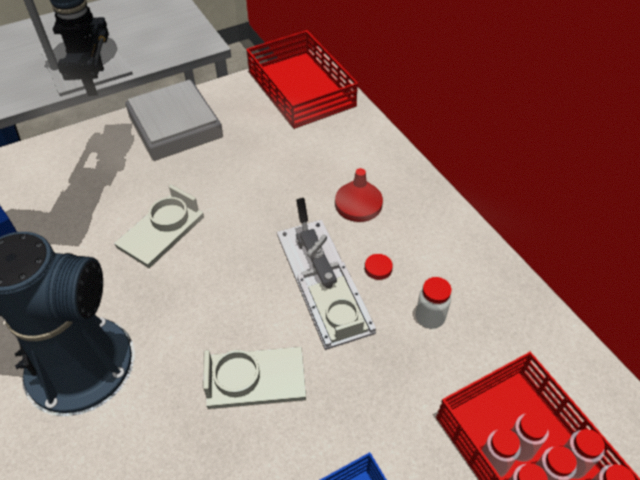

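The nest meant is the one between the jig's rails, at scene (262,310) / side (342,315). The loose look-alikes are at scene (300,140) and (172,270): they are not on the jig and look to be other sizes. Next I'll fit the jig outline and check the nest in a crop.

```bash
cat >> h.py <<'E'
def jigfit(im,zlo=7,zhi=30,seed=(527,-40)):
    W=cloud(im); m=(im["range_z"]>0)&(W[...,2]>zlo)&(W[...,2]<zhi)&(np.hypot(W[...,0]-seed[0],W[...,1]-seed[1])<230)
    m=cv2.morphologyEx(m.astype(np.uint8),cv2.MORPH_CLOSE,np.ones((9,9)))
    n,l,s,c=cv2.connectedComponentsWithStats(m)
    best=max(range(1,n),key=lambda i:s[i,4]); k=(l==best)&(W[...,2]>zlo)&(W[...,2]<zhi)&(im["range_z"]>0)
    P=W[k]; return cv2.minAreaRect(P[:,:2].astype(np.float32)),P
E
python3 - <<'E'
from h import *
for c in ["scene","side"]:
    im=ctrl.get_image(c); r,P=jigfit(im); print(c,r,len(P),cv2.boxPoints(r).round().tolist())
    W=cloud(im)
    if c=="scene":
        crop=im["image"][190:360,210:400]; cv2.imwrite("pics/crop1.png",cv2.resize(crop,None,fx=3.4,fy=3.4,interpolation=cv2.INTER_CUBIC))
E
```

```text
scene ((528.4348754882812, -56.806304931640625), (325.95977783203125, 113.75910186767578), 81.87251281738281) 6342 [[449.0, -210.0], [562.0, -226.0], [608.0, 96.0], [495.0, 113.0]]
side ((524.2206420898438, -57.4017333984375), (328.2434387207031, 129.7103271484375), 81.29325866699219) 4550 [[435.0, -210.0], [563.0, -229.0], [613.0, 95.0], [485.0, 115.0]]
```

View pics/crop1.png

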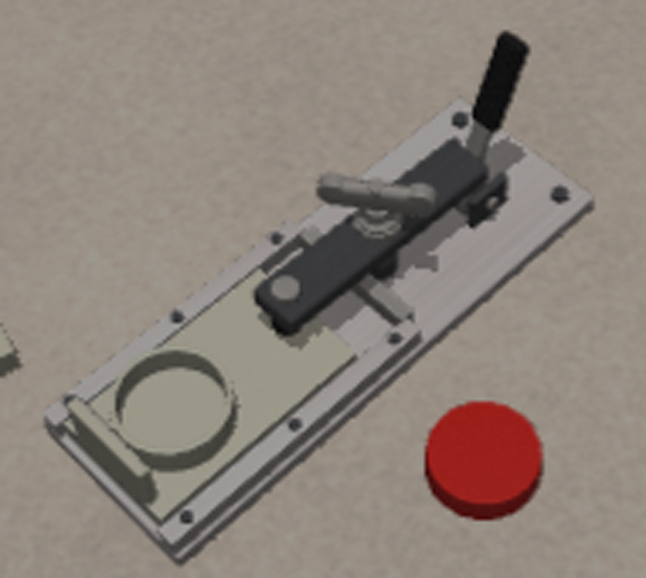

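The crop shows the nest with its lug between the rails, filling them at 80 mm, with its inner end under the foot, so it is the right one. The wings are turned well off the strap. Next I'll take a wrist view from above.

```bash
cat >> h.py <<'E'
from scipy.spatial.transform import Rotation as Rn
def quat(a,flip=1):   # tool down, closing line (tool y) at world angle a
    y=flip*np.array([np.cos(a),np.sin(a),0]); z=np.array([0,0,-1.]); x=np.cross(y,z)
    q=Rn.from_matrix(np.c_[x,y,z]).as_quat(); return [q[3],q[0],q[1],q[2]]
class J:
    o=np.array([533.7,-19.7]); a=np.deg2rad(-98.13)
    @classmethod
    def w(s,x,y,z):
        c,n=np.cos(s.a),np.sin(s.a); return [s.o[0]+c*x-n*y, s.o[1]+n*x+c*y, z]
    @classmethod
    def inv(s,P):
        c,n=np.cos(s.a),np.sin(s.a); d=P[...,:2]-s.o
        return np.stack([d[...,0]*c+d[...,1]*n,-d[...,0]*n+d[...,1]*c,P[...,2]],-1)
E
python3 - <<'E'
from h import *
for f in (1,-1):
    for nm,p,da in [("push",J.w(210,0,40),0)]+[("nut%.1f"%a,J.w(0,0,64),-a) for a in (-2.4,-1.2,0)]+[("lev",J.w(-150,0,35),0)]:
        q=ctrl.ik(p,quat(J.a+np.pi/2+da,f)); print(f,nm,None if q is None else np.round(q,2))
best=1
ctrl.goto(J.w(60,0,330),quat(J.a+np.pi/2,best))
im=ctrl.get_image("wrist"); cv2.imwrite("pics/w1.png",im["image"])
print(ctrl.current_t(),ctrl.current_joint_pos(),im["world_from_camera"].round(2).tolist())
r,P=jigfit(im); print(r)
np.save("w1.npy",cloud(im))
E
```

```text
1 push [-0.63  0.71  1.75 -0.    0.69 -0.48]
1 nut-2.4 [-0.25  0.65  1.79 -0.    0.7  -2.5 ]
1 nut-1.2 [-0.25  0.65  1.79 -0.    0.7  -1.3 ]
1 nut0.0 [-0.25  0.65  1.79 -0.    0.7  -0.1 ]
1 lev [ 0.03  0.73  1.71 -0.    0.71  0.17]
-1 push [-0.63  0.71  1.75 -0.    0.69  2.66]
-1 nut-2.4 [-0.25  0.65  1.79 -0.    0.7   0.64]
-1 nut-1.2 [-0.25  0.65  1.79 -0.    0.7   1.84]
-1 nut0.0 None
-1 lev None
3.875 [-3.58624154e-01  2.85484068e-01  1.52286362e+00  1.84924580e-04
  1.33353779e+00 -2.18129641e-01] [[0.99, 0.13, 0.04, 536.09], [-0.14, 0.95, 0.29, 2.32], [-0.0, -0.3, 0.96, 492.66], [0.0, 0.0, 0.0, 1.0]]
((524.9625854492188, -56.81596374511719), (325.44183349609375, 112.22970581054688), 81.52119445800781)
```

View pics/w1.png

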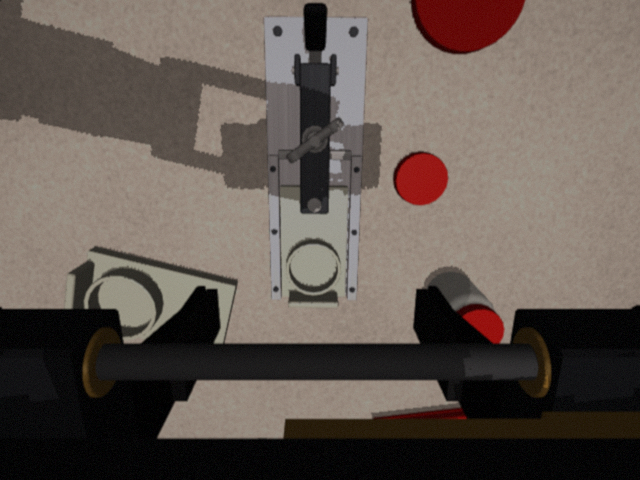

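The wrist view gives a clean jig fit (325.4 x 112.2 mm). The wings run from pixel (290,158) to (342,122), so they need about 2 rad clockwise. The lug is at (313,300).

```bash
python3 - <<'E'
import re
s=open('h.py').read()
import numpy as np
a=np.deg2rad(81.52-180); o=np.array([525.2,-56.8])-37.5*np.array([np.cos(a),np.sin(a)])
s=s.replace("o=np.array([533.7,-19.7]); a=np.deg2rad(-98.13)",f"o=np.array([{o[0]:.1f},{o[1]:.1f}]); a=np.deg2rad(-98.48)")
s+='''
def nutang(W):
    Q=J.inv(W); m=(Q[...,2]>70)&(Q[...,2]<100)&(np.hypot(Q[...,0],Q[...,1])<40); P=Q[m]
    r=cv2.minAreaRect(P[:,:2].astype(np.float32)); v=cv2.fitLine(P[:,:2].astype(np.float32),cv2.DIST_L2,0,.01,.01).ravel()
    return -np.arctan2(v[1],v[0]),r,np.percentile(P[:,2],[5,50,95]),m.sum()
def strip(Q,lo,hi,zlo,zhi,yw):
    m=(Q[...,0]>lo)&(Q[...,0]<hi)&(Q[...,2]>zlo)&(Q[...,2]<zhi)&(abs(Q[...,1])<yw); return Q[m]
'''
open('h.py','w').write(s)
E
python3 - <<'E'
from h import *
W=np.load("w1.npy"); Q=J.inv(W); print(J.o,nutang(W))
s=strip(Q,-70,81,48,60,30); print("strap",np.percentile(s,[1,50,99],axis=0).round(1))
s=strip(Q,140,230,48,66,45); print("lugtop",np.percentile(s,[1,50,99],axis=0).round(1),len(s))
s=strip(Q,-200,-80,60,140,25); print("lever",np.percentile(s,[1,50,99],axis=0).round(1),len(s))
E
```

```text
[530.7 -19.7] (np.float32(0.9457394), ((0.010268211364746094, -0.16632461547851562), (15.764660835266113, 65.48322296142578), 29.97557258605957), array([72.40542547, 88.01555751, 90.44976134]), np.int64(747))
strap [[-68.9 -15.7  50.2]
 [-12.5  -0.1  54.4]
 [ 78.2  15.5  59.5]]
lugtop [[167.5 -30.4  48.1]
 [188.7  -0.7  57.7]
 [194.3  28.1  60.4]] 456
lever [[-112.2   -9.8   62.6]
 [ -97.2   -0.2  103.9]
 [ -80.9    9.5  122.1]] 1118
```

Everything agrees with the given sizes: the nest is about 28 mm short and the nut is at about -2.2 rad. Now the push.

Run:
```python
from h import *
q=quat(J.a+np.pi/2)
t0=ctrl.current_t()
ctrl.gripper_to(0.0,20)
ctrl.goto(J.w(222,0,110),q)
ctrl.movel(J.w(222,0,41),v=150)
f0=np.array(ctrl.current_force()); d=np.array([np.cos(J.a),np.sin(J.a),0])
ctrl.movel(J.w(185,0,41),v=60)
x=185; 
while x>160:
    x-=1.0; ctrl.movel(J.w(x,0,41),v=25)
    f=(np.array(ctrl.current_force())-f0)@d; p=J.inv(np.array(ctrl.current_ee_pos()))
    print(x,p[:2].round(1),round(f,1))
    if f>13: break
print(ctrl.current_t()-t0,ctrl.current_t())
```

```text
184.0 [184.4   0.6] 3.9
183.0 [183.6   0.4] 5.2
182.0 [182.7   0.4] 4.5
181.0 [181.7   0.3] 4.3
180.0 [180.7   0.3] 5.0
179.0 [179.7   0.3] 4.6
178.0 [178.7   0.3] 4.7
177.0 [177.6   0.2] 4.8
176.0 [176.7   0.2] 4.4
175.0 [175.7   0.2] 4.7
174.0 [174.7   0.2] 4.6
173.0 [174.5   0.3] 8.2
172.0 [174.5   0.3] 10.9
171.0 [174.4   0.4] 13.7
7.4582999999999995 11.3333
```

It stopped hard at TCP x = 174.5 (expected about 173.5), so the plate is home. Now the nut.

Run:
```python
from h import *
d=J.inv(np.array(ctrl.current_ee_pos()))
ctrl.movel(J.w(200,0,41),v=120); ctrl.movel(J.w(200,0,130),v=250)
n=-2.196
ang=lambda n: J.a+np.pi/2-n
ctrl.goto(J.w(20,0,300),quat(ang(0)))
im=ctrl.get_image("wrist"); W=cloud(im); Q=J.inv(W); np.save("w2.npy",W)
s=strip(Q,140,230,53,62,45); print("lugtop",np.percentile(s,[1,50,99],axis=0).round(1))
print("nut",nutang(W))
r,_=jigfit(im); print(r)
ctrl.gripper_to(0.45)
ctrl.goto(J.w(0,0,130),quat(ang(n)))
ctrl.movel(J.w(0,0,65),v=120)
f=np.array(ctrl.current_force()); 
ctrl.gripper_to(0.0,25)
print(ctrl.current_gripper_width()*87,ctrl.current_finger_force(),f,ctrl.current_force(),ctrl.current_wrist_torque(),ctrl.current_joint_pos()[5],ctrl.current_t())
```

```text
lugtop [[156.1  -2.7  53.8]
 [158.1  -1.6  58. ]
 [162.5  -1.6  60. ]]
nut (np.float32(0.9476744), ((-0.18921375274658203, -0.07436752319335938), (15.353743553161621, 65.53055572509766), 30.4564151763916), array([75.1704183 , 87.82427848, 90.20602355]), np.int64(862))
((527.6492919921875, -38.96748352050781), (289.246826171875, 112.2204360961914), 81.51799011230469)
15.074234338332115 25.001507699489594 [-0.65199543 -1.05286167 -0.13738681] [-0.78929012  1.044339    4.07406452] [0.20055274 0.11882209 0.01088493] -2.295646631023797 17.3
```

The opening is 15 mm instead of 10, so the tips are probably on the hub below the wings. I'll regrip a bit higher.

Run:
```python
from h import *
for z in (71.5,):
    ctrl.gripper_to(0.45); ctrl.movel(J.w(0,0,z),v=60)
    ctrl.gripper_to(0.0,25)
    print(z,ctrl.current_gripper_width()*87,ctrl.current_finger_force(),ctrl.current_force(),ctrl.current_wrist_torque(),ctrl.current_ee_pos(),ctrl.current_t())
im=ctrl.get_image("wrist"); cv2.imwrite("pics/w3.png",im["image"])
```

```text
71.5 9.893107490489298 24.99991625547409 [ 0.11234561  0.41695713 -0.30386201] [ 0.05465991  0.02116473 -0.04549883] [530.64318129 -19.71684516  71.42622007] 18.9083
```

View pics/w3.png

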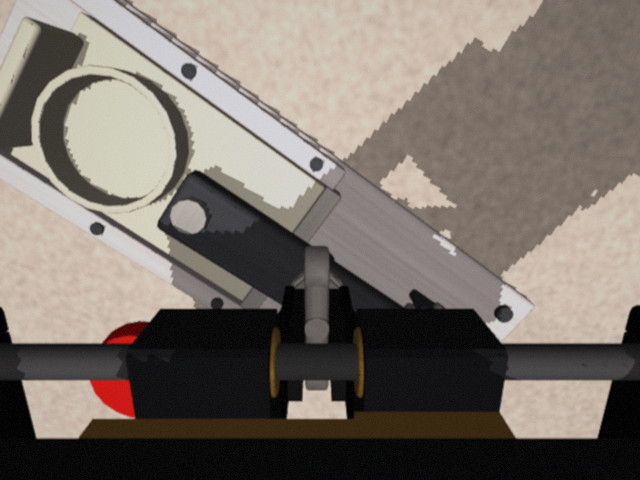

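The grip is 9.9 mm across the wings at (317,290), and the plate meets the stop at (300,215). Winding clockwise.

Run:
```python
from h import *
ang=lambda n: J.a+np.pi/2-n
t=ctrl.current_t()
for n in (-1.6,-1.0,-0.5,-0.25,-0.1,0.0):
    ctrl.movel(J.w(0,0,71.5),quat(ang(n)),v=150)
    print(n,np.round(ctrl.current_force(),1),np.round(ctrl.current_wrist_torque(),2),round(ctrl.current_joint_pos()[5],3),round(ctrl.current_t()-t,2),round(ctrl.current_gripper_width()*87,1))
```

```text
-1.6 [ 1.1  1.6 -1.1] [ 0.46 -0.02 -0.02] -1.701 0.75 8.9
-1.0 [ 0.7  5.1 -0.8] [ 0.91 -0.2   0.02] -1.101 1.5 9.9
-0.5 [ 2.3  6.7 -1.7] [ 1.09 -0.31  0.03] -0.601 2.15 9.6
-0.25 [ 2.5  5.7 -1. ] [ 1.06 -0.33 -0.1 ] -0.351 2.55 10.4
-0.1 [ 2.8  6.5 -1.6] [ 1.   -0.38 -0.08] -0.201 2.85 9.6
0.0 [ 2.4  7.3 -1.2] [ 1.06 -0.32 -0.12] -0.101 3.1 10.0
```

Run:
```python
from h import *
ctrl.gripper_to(0.4); ctrl.movel(J.w(0,0,150),v=250); ctrl.movel(J.w(35,0,290),v=300)
im=ctrl.get_image("wrist"); W=cloud(im); Q=J.inv(W)
print("nut",nutang(W)); r,_=jigfit(im); print(r)
s=strip(Q,-70,81,45,60,30); r2=cv2.minAreaRect(s[:,:2].astype(np.float32)); print("strap",r2)
s=strip(Q,140,230,55,62,45); print("lugtop",np.percentile(s,[1,50,99],axis=0).round(1))
print(ctrl.recognise("wrist","nut_top")[:1],ctrl.current_t())
cv2.imwrite("pics/w4.png",cv2.resize(im["image"][0:340,180:460],None,fx=1.7,fy=1.7))
```

```text
nut (np.float32(0.00578127), ((-0.6673126220703125, -0.35543298721313477), (64.38288116455078, 15.027571678161621), 0.5175886154174805), array([72.13579928, 88.07800909, 90.30758267]), np.int64(859))
((525.12353515625, -56.72770690917969), (325.2371520996094, 112.16954803466797), 81.56436920166016)
strap ((5.133384704589844, -0.14769744873046875), (149.22323608398438, 31.977636337280273), 0.00923587754368782)
lugtop [[155.3 -30.4  55.5]
 [158.4  -1.   58.3]
 [162.8  28.2  60. ]]
[{'location': [533.0, -13.8, 86.9], 'confidence': 0.57}] 24.0
```

View pics/w4.png

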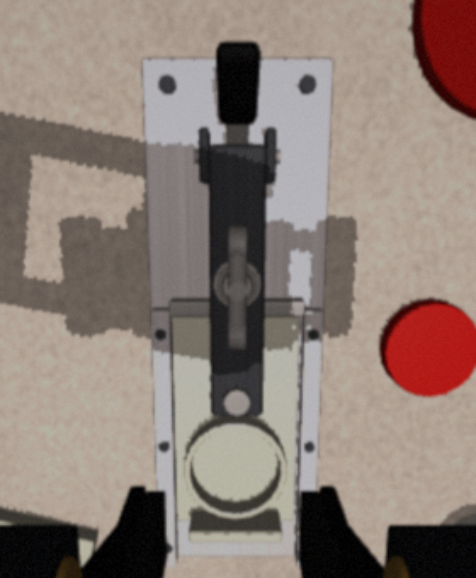

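The nut is in line with the strap (237,285; within 0.01 rad) and the plate is home. Now the lever.

Run:
```python
from h import *
q=quat(J.a+np.pi/2)
def P(e,r=86):
    x=-70-r*np.cos(e)+5*np.sin(e)+10; z=26+r*np.sin(e)+5*np.cos(e); return J.w(x,0,z)
ctrl.movel(J.w(-60,0,290),v=300)
ctrl.gripper_to(0.0,20)
x=np.array(P(1.4)); ctrl.movel([x[0],x[1],170],v=250); ctrl.movel(list(x),v=150)
f0=np.array(ctrl.current_force())
es=list(np.arange(1.3,0.1,-0.1))+list(np.arange(0.1,-0.16,-0.015))
for e in es:
    ctrl.movel(P(e),v=60 if e>.1 else 20)
    f=np.array(ctrl.current_force())-f0; z=ctrl.current_ee_pos()[2]
    print(round(e,2),f.round(1),round(z-P(e)[2],1))
    if f[2]>22 or np.linalg.norm(f)>35: break
print(ctrl.current_t(),z)
```

```text
1.3 [-0.   0.4  0.9] 0.8
1.2 [0.3 0.4 0.3] -0.1
1.1 [ 0.   0.  -0.1] -0.2
1.0 [-0.1 -1.5  0.4] -0.2
0.9 [ 0.1 -1.1  0.2] -0.3
0.8 [ 0.4  0.1 -0.3] -0.3
0.7 [ 1.1 -1.   0.8] -0.3
0.6 [ 0.9 -0.5  0.6] -0.4
0.5 [-0.4 -0.1 -0.1] -0.4
0.4 [ 0.5 -0.2 -0.2] -0.4
0.3 [0.6 0.1 0.3] -0.5
0.2 [ 0.1  0.3 -0.1] -0.5
0.1 [-0.1  0.3  2.1] -0.2
0.08 [-0.6  0.3  1.9] -0.0
0.07 [-0.   1.   3.4] -0.1
0.06 [-1.1 -0.2  2.6] -0.1
0.04 [-1.6  0.9  2.9] -0.1
0.03 [-0.9  0.5  2.5] -0.2
0.01 [-1.2 -0.3  3.7] -0.1
-0.0 [-3.2 -0.3  8.8] 0.7
-0.02 [-3.9  0.4 16.8] 1.9
-0.04 [-6.  -0.4 25.8] 3.0
32.8417 31.010255608722176
```

The finger stopped hard at z = 31, which is the flat height. I'll back off and look.

Run:
```python
from h import *
p=ctrl.current_ee_pos(); ctrl.movel([p[0],p[1],150],v=150); ctrl.movel(J.w(40,0,310),v=350)
im=ctrl.get_image("wrist"); W=cloud(im); Q=J.inv(W)
print("nut",nutang(W)[:2])
s=strip(Q,-180,-80,18,140,9); print("lever",np.percentile(s,[1,25,50,75,99],axis=0).round(1),len(s))
s=s[(s[:,0]<-112)]; print(np.polyfit(s[s[:,2]>22][:,0],s[s[:,2]>22][:,2],1), s[:,0].min())
s=strip(Q,140,230,55,62,45); print("lugtop",np.percentile(s,[1,50,99],axis=0).round(1))
print(ctrl.current_t())
cv2.imwrite("pics/w5.png",cv2.resize(im["image"][0:340,180:460],None,fx=1.7,fy=1.7))
```

```text
nut (np.float32(0.008004765), ((1.2938728332519531, -0.3354835510253906), (64.09608459472656, 15.746221542358398), 0.6351107954978943))
lever [[-1.502e+02 -8.500e+00  2.840e+01]
 [-1.363e+02 -3.500e+00  3.050e+01]
 [-1.215e+02 -1.000e-01  3.120e+01]
 [-1.037e+02  3.600e+00  3.200e+01]
 [-8.070e+01  8.300e+00  3.690e+01]] 1204
[-1.42064321e-02  2.95958433e+01] -150.75489489845103
lugtop [[155.4 -30.5  55.4]
 [159.   23.8  58.2]
 [163.7  28.4  59.7]]
34.7083
```

View pics/w5.png

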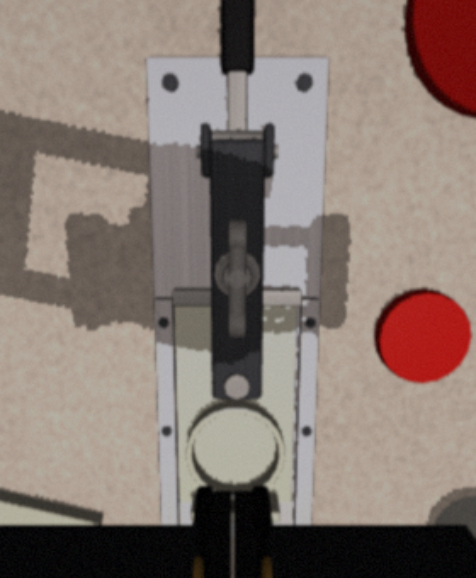

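The lever lies flat (237,40; slope about 0.01, top at z = 31), the nut is still in line and the plate is still home. Handing in.

```bash
python3 -c "
from h import *
print(ctrl.sign_off())"
```

```text
the job is handed in; nothing more can be done
None
```

The job is handed in, about 35 s into the 69 s limit: the nest plate is home against the stop, the wing nut is in line with the strap (within about 0.01 rad), and the cam lever is pressed flat to its stop; the jar, funnel and cap were not touched, and the foot's grip force was not measured.

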